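# Lever the doser's cover open and prime its pump

## Task

Slip the screwdriver's blade into the notch in the front rim of the white solvent doser and lever its snapped-down cover off its catches (with the blade, not with the fingers), then swing the cover right back to its stop, past upright. Lay the screwdriver down flat on the worktop, clear of the doser, and prime the pump inside: press its sprung cap, the one with the little spout, fully down and let it come up again. Leave the two bottles that stand beside the doser where they are.

Things in the scene. Friction and masses are not known exactly. Their poses are not given: they have to be found in the camera images.
- doser: White moulded case fixed to the worktop, 120 mm deep (x), 160 wide (y), 98 high. Origin: centre of its underside; z up, the front with the notch faces its own -x. Its rim (8 mm at the sides, 16 at the front) surrounds a grey cover flush with its top. Inside stand two fixed bottles, 52 mm wide, centres at x = 2, y = +38 and -38 mm; the 24 mm between them is empty to the floor
- notch (a point): Top middle of the sill of the pry notch in the front rim, a steel bar, at x = -60, y = 0, z = 90 mm of the doser; the fulcrum. Notch 16 mm wide, open up and forwards. Cover's front edge 14 mm behind the sill, underside 4 mm above it: a 6 mm shaft enters sloping blade-down 15 to 40 deg. With 35 mm behind the sill, turning it to 15-20 deg blade-up frees the cover
- cover (a joint): Angle of the cover (rad): 0 shut, grows as its front edge rises, stop at 1.85. Two sprung roller catches hold it shut: about 9 N at its front edge takes it past them at 0.06 rad; beyond 0.11 it is free. The hinge has friction, so the cover then stays at any angle; about 1.5 N at its front edge moves it
- cover_panel: The grey cover, 96 x 142 mm, 4 mm thick, 0.1 kg. Origin on the hinge axis; shut, it reaches from x = -5 to -101 mm (front edge) in its own frame, top at z = 0, underside at -4 mm, and its axes agree with the doser's; it turns about y. Two tongues hang 21 mm below it near the front edge, at y = +45 and -45 mm
- cover_hinge (a point): Middle of the hinge axis at the top of the doser's back wall: x = +55, y = 0, z = 98 mm of the doser; the axis runs along the doser's y. The cover's front edge moves round it at a radius of 101 mm
- screwdriver: Flat-blade screwdriver, yellow fluted handle, 212 mm long, loose, 0.09 kg. Lying flat its origin is on the worktop at mid length; the long axis is its own y, 12 mm above the worktop. Blade tip at y = -106 mm; handle, 23 mm across, from y = +8 to +100; shaft 6 mm thick; the blade's last 10 mm are flat, 8 mm wide and 3 mm thick
- blade_tip (a point): The tip of the screwdriver's blade, on its long axis
- pump: One of the two white bottles inside the doser, fixed: the pump bottle; stands in the left or the right place. Origin: centre of its underside, on the doser's floor 9 mm above the worktop; upright
- pump_top (a point): Top centre of the pump bottle's sprung cap, a white round cap of 26 mm diameter with a short spout, 91 mm above the worktop when up (7 mm below the doser's top)
- pump_cap (a joint): How far the pump's cap is pressed (m): 0 up, 0.006 fully down. A spring lifts it; it starts to move at about 2 N and is fully down at 5 N
- reserve: The other bottle inside the doser, fixed: same size, with a plain ribbed black screw cap of 31 mm diameter that does not move, its top 90 mm above the worktop. Origin: centre of its underside
- flux: Orange bottle with black cap, 38 mm diameter, 83 mm high, standing loose beside the doser, on its left or its right. Origin: centre of its underside
- squeeze_bottle: Slim squeeze bottle with blue cap and thin tip, 52 mm diameter, 170 mm high, standing loose on the other side of the doser. Origin: centre of its underside
- sucker: Solder sucker, yellow and black rod, 192 mm long along its own y, 22 mm thick, lying loose on the worktop. Origin: under its middle

How it is judged (in metres and radians):
On the way, in this order (a step that is already met when the one before it is completed fails the run):
1. the blade, at the notch, has levered the cover off its catches (value of joint cover above 0.08 rad and distance between blade_tip and notch below 0.09 m), for 0.05 s.
2. the cover is swung right back, past upright (value of joint cover above 1.65 rad), for 0.2 s.
3. the pump's cap is pressed fully down (value of joint pump_cap above 0.005 m), for 0.05 s.
4. the pump's cap is up again (value of joint pump_cap below 0.001 m), for 0.1 s.
At the end, for the whole second after the job is handed in: The cover stands open past upright (more than 1.65 rad), the pump's cap is up again (within 1 mm), and the screwdriver lies at rest on the worktop (its tip and its middle less than 30 mm above it), not touching the doser; both bottles stand upright within 25 mm of where they stood (value of joint cover above 1.65 rad and value of joint pump_cap below 0.001 m and height (world z) of screwdriver between -0.005 and 0.03 m and height (world z) of blade_tip below 0.03 m and linear speed of screwdriver below 0.02 m/s and contact force between screwdriver and doser below 0.1 N and angle between each of flux, squeeze_bottle's own z axis and vertical below 0.1 rad).
It fails at once if the fingers force the cover while its catches hold it (value of joint cover below 0.08 rad and contact force between the fingers and cover_panel above 2 N).
It fails at once if a bottle beside the doser is moved more than 25 mm (distance of any of flux, squeeze_bottle from where it was at the start of the episode above 0.025 m).
It also fails if it takes over 61 s, if anything falls off the work surface, if the arm or the gripper's body presses on something with over 40 N, if the wrist force passes 120 N, or if a joint passes its speed limit or range.

## Robot

A 6-joint arm with a two-finger parallel gripper is mounted at the origin on a cart in front of the work surface, level with it; the furniture and walls round the work are solid. World frame = base frame: x ahead of the robot, y to its left, z up, the work surface at z = 0. Lengths are in mm, angles in rad, forces in N, time in s.
With the tool pointing down it reaches from about 275 to 1000 mm from the base axis. Payload 8.4 kg.
Tool frame: the origin (TCP) lies between the finger pads; the fingertips stand 22 mm ahead of it and the grasp point (between the pads) lies 3 mm ahead of it (r.nose_length is the z of the fingertips in the tool frame, in mm); z points along the fingers, y is the line along which they close (so a half turn about z gives the same grasp; the last joint's range is limited). The gripper opens to 85 mm and grips with 20 to 120 N. Pads are 22 mm wide; open, the fingers measure 114 mm over their backs; the gripper's body (76 mm by 85 mm) begins 54 mm behind the grasp point. The pads swing forward as they close: fully open they stand 13 mm farther back than shut.
Start: joints at [1.219, 0.353, 1.633, -0, 1.155, -0.002], TCP at [214.192, 587.154, 253.281] pointing down, gripper open.
Joint ranges: [-2.63, 2.63], [-0.92, 2.1], [0.06, 2.66], [-1.3, 4.44], [0, 2.69], [-3.02, 3.02]. Speed limits (rad/s): [2.22, 2.22, 2.79, 3.14, 3.14, 3.14].

## Interface

Orientations are given as [roll, pitch, yaw] about the fixed x, y, z axes, in that order (R = Rz(yaw) Ry(pitch) Rx(roll)).
In Python, from rig import r gives the robot as it stands.
- The arm moves only by the shell command python3 steer.py [FORCE], which reads ROWS from standard input. ROWS is a JSON list that holds a single list of rows (three levels of brackets), with 1 to 5 rows, each of 7 numbers: a rotation vector rx, ry, rz in parts of the range, where 1.0 means 2 pi rad, then dx, dy, dz in parts of the range, where 1.0 means 400 mm, then the opening from 0.0 (shut) to 1.0 (fully open); each row shifts and turns the commanded pose from where the row before left it, along the tool's axes as they then stand; what a row does not reach is not made up. A row lasts 1/12 s, in which the tool goes at most 41.7 mm and 0.125 rad, less where a joint would pass 70% of its speed; a pose out of reach is approached as far as the arm can. The fingers move at their own pace and stop on an object; FORCE is the grip in N (left out, the last holds). Time passes only in rows, so rows that do not move let the fingers close. It prints the time, the measured TCP pose, the force, the opening and the grip force at its end. Shift and turn numbers lie between -1 and 1, and a call with a number outside is refused. Input that does not fit is refused with a message, and nothing moves.
- r.sense(): the state, without advancing time (a new reading comes with each control period).
- r.grab_frame(name): name is "side" or "top"; returns the picture (420x560x3 uint8, red, green, blue); there is no depth.
- r.camera_params(name): a dict with "fx", "fy", "cx", "cy" (pixels), "rvec" (rotation vector, rad) and "tvec" (3), from world to camera coordinates, as OpenCV has them. Camera axes: x right, y down, z forward; pixel columns grow to the right and rows downward; lengths in mm; the calibration is good to about 2 mm. A picture is of the moment at which its call begins. camera_params takes no time and is no camera call.
- r.sign_off(): hands the job in; it is judged then, once.
The state is a dict: "clock": time; "qpos": joint angles; "qvel": joint speeds; "joint_efforts": joint torques, N m; "eef_pos": TCP position; "tcp_rot": TCP orientation; "contact_force": force on the tool from outside, world axes, zero at the start; "wrist_torque": the same for the moment, N m; "opening": opening from 0.0 (shut) to 1.0 (fully open); "grasp_force": force on a finger pad.
Only numpy, scipy, OpenCV 4.12 (cv2) and the standard library are available. Lean on these libraries where they do the work, as an engineer would, in place of code of your own. Each camera call takes 0.05 s, during which the arm holds its last target. There are 200 camera calls.

## Working session

There is one attempt and no reset: what is moved stays moved. The work goes in short steps, Python scripts to look and compute and a shell command to move; the robot and the scene stay as the last step left them, time stands still between calls to the robot, and variables do not carry over. Pictures are saved under pics/ and viewed, at most 11 in all, crops included, and the job is handed in when it is done.

```bash
ls; mkdir -p pics
python3 - <<'E'
from rig import r
import cv2
for n in("top","side"):
    cv2.imwrite(f"pics/{n}0.png",cv2.cvtColor(r.grab_frame(n),cv2.COLOR_RGB2BGR)); print(r.camera_params(n))
print(r.sense(), r.nose_length)
E
```

```text
pics
rig.py
steer.py
{'fx': 492.32126590517873, 'fy': 492.32126590517873, 'cx': 278.11289406538117, 'cy': 207.06838958157667, 'rvec': array([ 2.21021653, -2.18019451,  0.07721449]), 'tvec': array([ -63.90066811,  563.92574948, 1158.42661311])}
{'fx': 494.48561562194385, 'fy': 494.48561562194385, 'cx': 276.4031233903803, 'cy': 204.7367081273174, 'rvec': array([ 2.22749015, -0.06151855,  0.022376  ]), 'tvec': array([-566.5185855 ,   58.27809315, 1059.04099691])}
{'clock': 0.1, 'qpos': array([ 1.21861080e+00,  3.53610854e-01,  1.63406299e+00, -4.20457545e-05,
        1.15522860e+00, -2.39626885e-03]), 'qvel': array([-4.10492159e-04, -7.25832906e-04, -1.05400584e-03,  7.76731089e-04,
        2.70445612e-04, -3.01088199e-05]), 'joint_efforts': array([-1.23691614e-03, -6.06351542e+01, -3.42816174e+01, -6.67077597e-05,
        4.01351586e-03, -1.49540062e-05]), 'eef_pos': array([214.05453084, 586.76257276, 252.61540605]), 'tcp_rot': array([-3.14028278e+00,  3.53061555e-05,  2.79182042e+00]), 'contact_force': array([-0.6679962 , -0.04473419,  0.4802092 ]), 'wrist_torque': array([-0.02759659, -0.03388914,  0.00781607]), 'grasp_force': 0.0, 'opening': 0.9960378909183121} 22.0
```

View pics/top0.png

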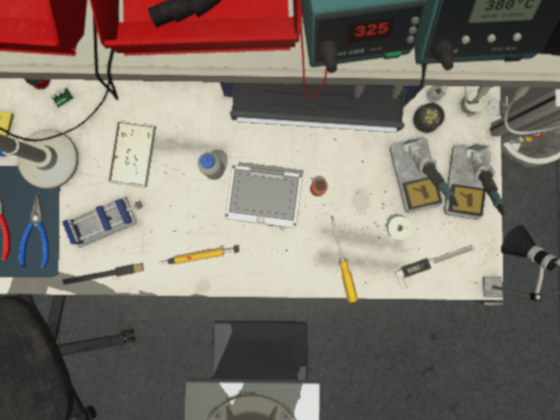

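View pics/side0.png

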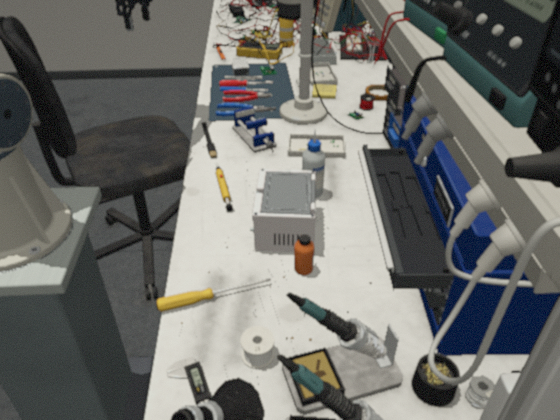

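The top view shows the doser around (264,195), the screwdriver with its handle end at (351,300) and tip at (333,218), the flux bottle at (318,186) and the squeeze bottle at (210,162). The sucker is at (200,256). I'll enlarge the doser and screwdriver area to measure them.

```bash
cat > h.py <<'E'
import numpy as np, cv2
from rig import r
from scipy.spatial.transform import Rotation as Ro
def cam(n):
    p=r.camera_params(n); K=np.array([[p['fx'],0,p['cx']],[0,p['fy'],p['cy']],[0,0,1]])
    return K,p['rvec'],p['tvec']
def proj(n,P):
    K,rv,t=cam(n); return cv2.projectPoints(np.float64(P).reshape(-1,1,3),rv,t,K,None)[0][:,0]
def back(n,uv,z):
    K,rv,t=cam(n); R=cv2.Rodrigues(rv)[0]; c=-R.T@t
    d=(R.T@np.linalg.inv(K)@np.c_[np.float64(uv).reshape(-1,2),np.ones(len(np.float64(uv).reshape(-1,2)))].T).T
    return c+d*((z-c[2])/d[:,2])[:,None]
def crop(n,u0,v0,w,h,k,name):
    im=cv2.cvtColor(r.grab_frame(n),cv2.COLOR_RGB2BGR)[v0:v0+h,u0:u0+w]
    cv2.imwrite(name,cv2.resize(im,None,fx=k,fy=k,interpolation=cv2.INTER_CUBIC))
E
python3 - <<'E'
from h import *
crop("top",190,140,200,150,4,"pics/c1.png")
crop("side",150,140,200,150,4,"pics/c2.png") if 0 else None
print(proj("top",[[214,587,253],[0,0,0]]))
print(back("top",[[333,218],[351,300]],12))
print(back("top",[[238,164],[303,171],[227,216],[296,224]],98))
E
```

```text
[[-69.73509918 383.212282  ]
 [250.9556642  446.73194334]]
[[ 540.64797158 -188.24360964   12.        ]
 [ 346.33178642 -232.34114032   12.        ]]
[[ 654.99338713   35.47562014   98.        ]
 [ 641.39426398 -109.98839815   98.        ]
 [ 538.40082175   57.74219117   98.        ]
 [ 522.73846735  -95.65820788   98.        ]]
```

View pics/c1.png

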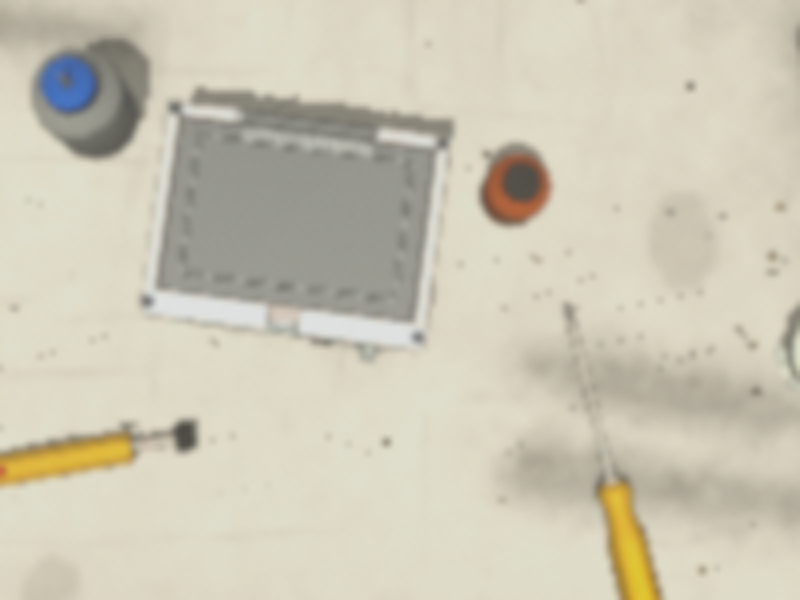

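The enlarged view (crop factor 4) shows the doser's corners, clockwise from rear left, at (172,105), (449,140), (420,343) and (146,305), with the notch at (284,318). The screwdriver tip is at (567,305) and its handle/shaft joint at (613,483).

```bash
python3 - <<'E'
from h import *
from scipy.optimize import least_squares
f=lambda a:(np.float64(a)+.5)/4-.5+[190,140]
C=back("top",f([[172,105],[449,140],[420,343],[146,305],[284,318]]),98)
print(C.round(1))
M=np.array([[60,80],[60,-80],[-60,-80],[-60,80]])
def pose(p): c,s=np.cos(p[2]),np.sin(p[2]); return M@np.array([[c,s],[-s,c]])+p[:2]
s=least_squares(lambda p:(pose(p)-C[:4,:2]).ravel(),[590,-30,-.1]); print('doser',s.x,s.fun.round(1))
x,y,t=s.x
R=Ro.from_euler('z',t).as_matrix()
for n in("top","side"):
    im=cv2.cvtColor(r.grab_frame(n),cv2.COLOR_RGB2HSV)
    m=cv2.inRange(im,(18,130,90),(32,255,255)); nn,l,st,ce=cv2.connectedComponentsWithStats(m)
    for i in range(1,nn):
        if st[i,4]>60:
            q=np.argwhere(l==i)[:,::-1].astype(float); print(n,st[i],ce[i].round(1), back(n,[ce[i]],12).round(1)[0])
    print(n,proj(n,[R@v+[x,y,0] for v in ([-60,0,90],[-60,80,98],[-60,-80,98],[60,80,98],[60,-80,98])]).round(1).tolist())
    tip=f([[567,305],[613,483]])
print(back("top",tip,12).round(1))
E
python3 - <<'E'
import sys;sys.path.insert(0,'.')
from h import *
crop("side",150,150,200,150,4,"pics/c2.png")
E
```

```text
[[ 650.6   47.4   98. ]
 [ 633.2 -107.6   98. ]
 [ 519.6  -92.6   98. ]
 [ 538.7   59.7   98. ]
 [ 532.5  -17.    98. ]]
doser [ 5.85525276e+02 -2.32787456e+01 -1.18679938e-01] [ 4.   1.7  2.4 -2.3 -3.2 -3.  -3.2  3.6]
top [  0 111  12  20 181] [  5.  120.2] [765.8 605.3  12. ]
top [408 180  30  25 422] [422.3 192.7] [ 604.6 -403.3   12. ]
top [453 188  30  25 506] [468.5 199.5] [ 589.7 -515.1   12. ]
top [174 249  49  14 316] [198.5 255.5] [446.8 131.9  12. ]
top [340 261  17  42 343] [348.1 282.7] [ 387.1 -225.3   12. ]
top [[260.3, 222.2], [224.5, 217.3], [295.9, 226.8], [231.9, 164.1], [302.9, 173.6]]
side [279  18  14  10 109] [285.4  22.8] [ 675.  1317.9   12. ]
side [280  31  13   8  76] [285.8  34.5] [ 666.8 1170.3   12. ]
side [237  41  57  18 459] [262.1  51. ] [565.5 993.3  12. ]
side [217 169  13  31 169] [222.3 184.2] [445.7 133.2  12. ]
side [157 289  56  22 608] [182.4 299.4] [ 386.1 -222.7   12. ]
side [[256.4, 193.8], [259.9, 168.9], [252.1, 215.3], [315.5, 170.7], [315.2, 217.7]]
[[ 545.7 -184.3   12. ]
 [ 439.8 -212.5   12. ]]
```

View pics/c2.png

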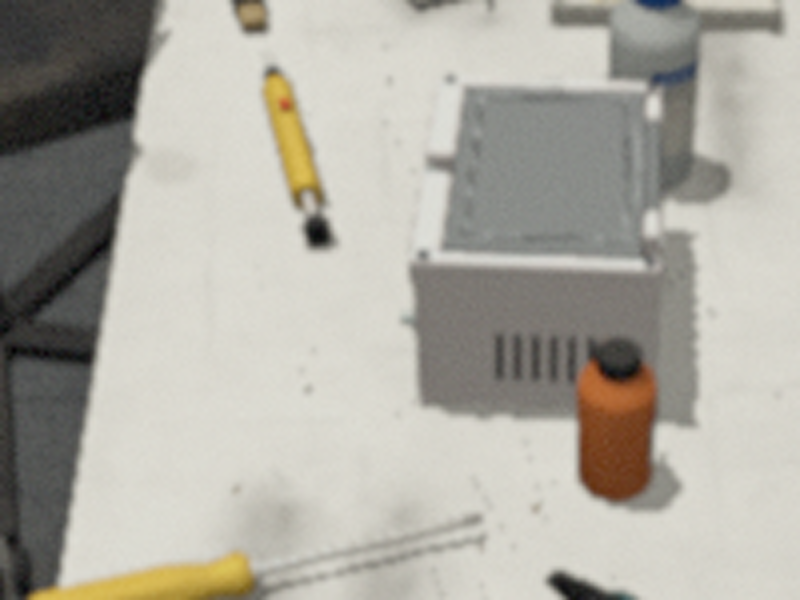

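The side crop confirms the doser corners (front-left (447,77), front-right (413,262), rear-right (658,264)), within 2 px of the prediction. The notch is at (437,160). Next I refine the pose with both views and plan the approach to the handle.

```bash
cat >> h.py <<'E'
def rot(yaw,pitch=0,base=None):
    # tool x = blade direction (yaw), z down; pitch>0 = blade up
    return Ro.from_euler('z',yaw)*Ro.from_euler('x',np.pi)*Ro.from_euler('y',pitch)
def now():
    s=r.sense(); return s['eef_pos'],Ro.from_euler('xyz',s['tcp_rot'])
def row(P1,R1,n=None,frm=None):
    """screw row, repeated n times, from current (or given) pose to P1,R1"""
    from scipy.linalg import expm,logm
    p,R=frm or now()
    T=np.eye(4);T[:3,:3]=(R.inv()*R1).as_matrix();T[:3,3]=R.inv().apply(np.array(P1)-p)
    n=n or int(np.ceil(max(np.linalg.norm(T[:3,3])/36,(R.inv()*R1).magnitude()/.115)))
    t=expm(np.real(logm(T))/n)
    print(n,'x',Ro.from_matrix(t[:3,:3]).as_rotvec().round(4),t[:3,3].round(2)); return P1,R1
E
python3 - <<'E'
from h import *
from scipy.optimize import least_squares
f=lambda a,o:(np.float64(a)+.5)/4-.5+o
A=f([[172,105],[449,140],[420,343],[146,305]],[190,140]); B=f([[655,90],[658,264],[413,262],[447,77]],[150,150])
M=np.array([[60,80,98],[60,-80,98],[-60,-80,98],[-60,80,98]])
P=lambda p:Ro.from_euler('z',p[2]).apply(M)+[p[0],p[1],0]
s=least_squares(lambda p:np.r_[(proj("top",P(p))-A).ravel(),(proj("side",P(p))-B).ravel()],[585,-23,-.12]); print(s.x,s.fun.round(1))
print('tip side', back("side",f([[482,519]],[150,150]),12))
th=.248; d=np.array([np.cos(th),np.sin(th)])
g=np.r_[np.array([545.7,-184.3])-136*d,250]; p,R=now()
a=row(g,R); row(g,rot(th),frm=a)
E
```

```text
[ 5.85315507e+02 -2.28214445e+01 -1.17670523e-01] [-0.9 -1.7  0.8 -1.   1.1  1.5 -1.8  1.6  2.  -1.5  1.   1.9 -0.8  0.1
 -1.6 -0. ]
tip side [[ 546.00133312 -182.39824912   12.        ]]
24 x [0. 0. 0.] [-19.31 -28.65   0.14]
23 x [-0.      0.      0.1106] [0. 0. 0.]
```

Units first: shifts go in shares of 400 mm and turns go in shares of 2 pi rad. So -28.6 mm is -0.0715, -19.3 mm is -0.0483.

```bash
echo '[[[0,0,0,-0.0483,-0.0715,0,1],[0,0,0,-0.0483,-0.0715,0,1],[0,0,0,-0.0483,-0.0715,0,1],[0,0,0,-0.0483,-0.0715,0,1],[0,0,0,-0.0483,-0.0715,0,1]]]' | python3 steer.py 120
echo '[[[0,0,0,-0.0483,-0.0715,0,1],[0,0,0,-0.0483,-0.0715,0,1],[0,0,0,-0.0483,-0.0715,0,1],[0,0,0,-0.0483,-0.0715,0,1],[0,0,0,-0.0483,-0.0715,0,1]]]' | python3 steer.py
echo '[[[0,0,0,-0.0483,-0.0715,0,1],[0,0,0,-0.0483,-0.0715,0,1],[0,0,0,-0.0483,-0.0715,0,1],[0,0,0,-0.0483,-0.0715,0,1],[0,0,0,-0.0483,-0.0715,0,1]]]' | python3 steer.py
echo '[[[0,0,0,-0.0483,-0.0715,0,1],[0,0,0,-0.0483,-0.0715,0,1],[0,0,0,-0.0483,-0.0715,0,1],[0,0,0,-0.0483,-0.0715,0,1],[0,0,0,-0.0483,-0.0715,0,1]]]' | python3 steer.py
echo '[[[0,0,0,-0.0483,-0.0715,0,1],[0,0,0,-0.0483,-0.0715,0,1],[0,0,0,-0.0483,-0.0715,0,1],[0,0,0,-0.0483,-0.0715,0,1],[0,0,0.0175,0,0,0,1]]]' | python3 steer.py
echo '[[[0,0,0.0175,0,0,0,1],[0,0,0.0175,0,0,0,1],[0,0,0.0175,0,0,0,1],[0,0,0.0175,0,0,0,1],[0,0,0.0175,0,0,0,1]]]' | python3 steer.py
echo '[[[0,0,0.0175,0,0,0,1],[0,0,0.0175,0,0,0,1],[0,0,0.0175,0,0,0,1],[0,0,0.0175,0,0,0,1],[0,0,0.0175,0,0,0,1]]]' | python3 steer.py
echo '[[[0,0,0.0175,0,0,0,1],[0,0,0.0175,0,0,0,1],[0,0,0.0175,0,0,0,1],[0,0,0.0175,0,0,0,1],[0,0,0.0175,0,0,0,1]]]' | python3 steer.py
echo '[[[0,0,0.0175,0,0,0,1],[0,0,0.0175,0,0,0,1],[0,0,0.0175,0,0,0,1],[0,0,0.0175,0,0,0,1],[0,0,0.0175,0,0,0,1]]]' | python3 steer.py
echo '[[[0,0,0.0175,0,0,0,1],[0,0,0.0175,0,0,0,1],[0,0,0,0,0,0,1]]]' | python3 steer.py
python3 - <<'E'
from h import *
th=.248; d=np.array([np.cos(th),np.sin(th)])
g=np.r_[np.array([545.8,-184])-136*d,25]; row(g,rot(th)); print(r.sense()['qpos'])
E
```

```text
clock: 0.72
eef_pos: [255.9, 418.2, 253.2]
tcp_rot: [-3.142, 0.0, 2.792]
contact_force: [0.8, 0.3, -0.2]
opening: 0.999
grasp_force: 0.0
clock: 1.13
eef_pos: [297.5, 250.8, 253.4]
tcp_rot: [3.141, 0.0, 2.792]
contact_force: [1.4, 0.3, 0.5]
opening: 1.0
grasp_force: 0.0
clock: 1.55
eef_pos: [339.2, 83.4, 253.6]
tcp_rot: [3.141, 0.001, 2.792]
contact_force: [0.8, 0.4, -0.0]
opening: 1.001
grasp_force: 0.0
clock: 1.97
eef_pos: [380.9, -84.4, 253.6]
tcp_rot: [3.141, 0.001, 2.791]
contact_force: [0.4, 0.9, 1.1]
opening: 0.995
grasp_force: 0.0
clock: 2.38
eef_pos: [415.8, -221.5, 253.7]
tcp_rot: [-3.14, 0.003, 2.683]
contact_force: [0.7, -0.3, 0.3]
opening: 0.999
grasp_force: 0.0
clock: 2.8
eef_pos: [414.1, -216.5, 253.3]
tcp_rot: [3.142, 0.0, 2.126]
contact_force: [-0.1, 0.1, -0.4]
opening: 1.0
grasp_force: 0.0
clock: 3.22
eef_pos: [414.1, -216.4, 253.3]
tcp_rot: [3.142, 0.0, 1.576]
contact_force: [0.2, -0.1, 0.4]
opening: 1.004
grasp_force: 0.0
clock: 3.63
eef_pos: [414.1, -216.4, 253.3]
tcp_rot: [3.142, 0.0, 1.026]
contact_force: [-0.5, -0.2, 0.3]
opening: 0.999
grasp_force: 0.0
clock: 4.05
eef_pos: [414.1, -216.4, 253.3]
tcp_rot: [3.141, -0.0, 0.476]
contact_force: [0.3, 0.3, -0.3]
opening: 1.0
grasp_force: 0.0
clock: 4.3
eef_pos: [414.1, -216.4, 253.3]
tcp_rot: [3.142, -0.0, 0.257]
contact_force: [-0.3, 0.9, 1.4]
opening: 1.002
grasp_force: 0.0
7 x [ 0.     -0.      0.0013] [-0.05  0.13 32.62]
[-4.84821766e-01  1.04213954e-01  1.95838523e+00  6.16067404e-06
  1.07886568e+00  8.29163626e-01]
```

Converted, 32.6 mm is 0.0815, 1 mm is 0.0025, 0.009 rad is 0.0014.

```bash
echo '[[[0,0,0.0014,0,0.0025,0.0815,1],[0,0,0,0,0,0.0815,1],[0,0,0,0,0,0.0815,1],[0,0,0,0,0,0.0815,1],[0,0,0,0,0,0.0815,1]]]' | python3 steer.py
echo '[[[0,0,0,0,0,0.0815,1],[0,0,0,0,0,0.0815,1],[0,0,0,0,0,0,1],[0,0,0,0,0,0,0],[0,0,0,0,0,0,0]]]' | python3 steer.py
echo '[[[0,0,0,0,0,0,0],[0,0,0,0,0,0,0],[0,0,0,0,0,0,0],[0,0,0,0,0,0,0],[0,0,0,0,0,0,0]]]' | python3 steer.py
echo '[[[0,0,0,0,0,0,0],[0,0,0,0,0,0,0],[0,0,0,0,0,0,0]]]' | python3 steer.py
```

```text
clock: 4.72
eef_pos: [414.5, -217.4, 89.2]
tcp_rot: [3.141, -0.001, 0.257]
contact_force: [0.3, -0.6, 0.6]
opening: 1.0
grasp_force: 0.0
clock: 5.13
eef_pos: [415.0, -217.7, 26.3]
tcp_rot: [3.141, -0.001, 0.254]
contact_force: [0.0, -1.0, 0.8]
opening: 0.749
grasp_force: 0.0
clock: 5.55
eef_pos: [415.3, -217.9, 27.0]
tcp_rot: [3.14, -0.002, 0.253]
contact_force: [-2.2, 1.4, 19.2]
opening: 0.235
grasp_force: 117.8
clock: 5.8
eef_pos: [415.3, -217.9, 27.0]
tcp_rot: [3.14, -0.002, 0.253]
contact_force: [-3.7, 1.0, 18.6]
opening: 0.239
grasp_force: 117.8
```

Converted, -30 mm is -0.075, -15 mm is -0.0375.

```bash
echo '[[[0,0,0,0,0,-0.0375,0],[0,0,0,0,0,-0.075,0],[0,0,0,0,0,-0.075,0],[0,0,0,0,0,-0.075,0],[0,0,0,0,0,-0.075,0]]]' | python3 steer.py
echo '[[[0,0,0,0,0,-0.075,0],[0,0,0,0,0,-0.025,0],[0,0,0,0,0,0,0]]]' | python3 steer.py
python3 - <<'E'
from h import *
p,R=now()
print(p,R.as_euler('xyz'))
for n in ("top","side"):
    q=proj(n,[p+R.apply(v) for v in ([136,0,12],[50,0,12])]); print(n,q)
a=cv2.cvtColor(r.grab_frame("top"),cv2.COLOR_RGB2BGR)[170:320,270:420]; b=cv2.cvtColor(r.grab_frame("side"),cv2.COLOR_RGB2BGR)[180:330,180:330]
cv2.imwrite("pics/g1.png",cv2.resize(np.hstack([a,b]),(800,400),interpolation=cv2.INTER_CUBIC))
E
```

```text
clock: 6.22
eef_pos: [414.1, -217.3, 162.2]
tcp_rot: [3.141, -0.001, 0.253]
contact_force: [0.2, -1.1, -1.7]
opening: 0.233
grasp_force: 118.0
clock: 6.47
eef_pos: [415.8, -218.2, 203.1]
tcp_rot: [3.137, -0.005, 0.253]
contact_force: [1.5, -1.4, -1.2]
opening: 0.232
grasp_force: 118.0
[ 415.82084108 -218.16863298  203.14062928] [ 3.13742668 -0.00458261  0.25296085]
top [[341.73915922 211.18752301]
 [352.09375368 252.38110784]]
side [[269.64940239 204.03766033]
 [218.60250876 214.24467001]]
```

View pics/g1.png

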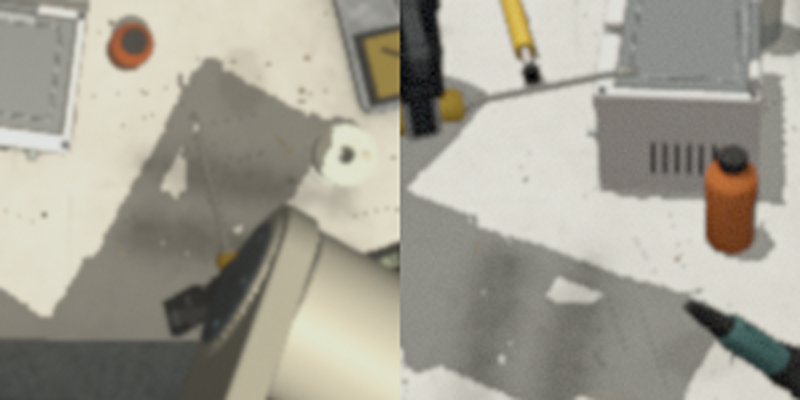

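The view shows the screwdriver held and roughly level, with its tip at (195,122) in the left panel and about (625,72) in the right. I'll triangulate the tip and a shaft point in the tool frame.

Run:
```python
from h import *
p,R=now()
k=300/800
def tri(a,b):
    Ps=[]
    for n in("top","side"):
        K,rv,t=cam(n); Ps.append(K@np.c_[cv2.Rodrigues(rv)[0],t])
    X=cv2.triangulatePoints(Ps[0],Ps[1],np.float64(a),np.float64(b))[:,0]; X=X[:3]/X[3]
    e=[proj("top",X)[0]-a,proj("side",X)[0]-b]
    return X,e
u=lambda x,y:np.array([x*k+270-.3,y*k+170-.3]); w=lambda x,y:np.array([(x-400)*k+180-.3,y*k+180-.3])
for a,b in ((u(195,122),w(625,72)),(u(217,250),w(485,99))):
    X,e=tri(a,b); print(X.round(1),np.round(e,1).tolist(),'tool',R.inv().apply(X-p).round(1))
```

```text
[ 538.6 -186.9  188.7] [[0.0, 0.2], [0.3, -0.0]] tool [128.2   1.8  11. ]
[ 447.1 -204.4  185.6] [[-0.1, -2.7], [-3.3, 0.1]] tool [35.3 -4.1 14.1]
```

```bash
cat >> h.py <<'E'
D=np.array([585.3,-22.8,0]);YD=-.118;RD=Ro.from_euler('z',YD)
TIP=np.array([131,1,12.])
def tcp(tipd,pitch,tip=None):
    "TCP pose putting the tip at doser-frame point tipd with tool pitch (rad)"
    R=rot(YD,pitch); return D+RD.apply(tipd)-R.apply(TIP if tip is None else tip),R
E
python3 - <<'E'
from h import *
a=np.deg2rad(35); S=np.array([-60,0,97]); u=np.array([np.cos(a),0,-np.sin(a)])
P,R=tcp(S-25*u+[0,0,50],-a); print(P); f=row(P,R)
f=row(P-[0,0,50],R,frm=f)
E
```

```text
[405.77092319  -0.50969158 246.3077486 ]
7 x [ 0.0162 -0.0863  0.0513] [  0.11 -31.34  -6.42]
2 x [0. 0. 0.] [14.34 -0.   20.48]
```

Converted, -31.34 mm is -0.0784, -6.42 mm is -0.0161, -0.0863 rad is -0.0137.

```bash
echo '[[[0.0026,-0.0137,0.0082,0.0003,-0.0784,-0.0161,0],[0.0026,-0.0137,0.0082,0.0003,-0.0784,-0.0161,0],[0.0026,-0.0137,0.0082,0.0003,-0.0784,-0.0161,0],[0.0026,-0.0137,0.0082,0.0003,-0.0784,-0.0161,0],[0.0026,-0.0137,0.0082,0.0003,-0.0784,-0.0161,0]]]' | python3 steer.py
echo '[[[0.0026,-0.0137,0.0082,0.0003,-0.0784,-0.0161,0],[0.0026,-0.0137,0.0082,0.0003,-0.0784,-0.0161,0],[0,0,0,0.0358,0,0.0513,0],[0,0,0,0.0358,0,0.0513,0],[0,0,0,0,0,0,0]]]' | python3 steer.py
python3 - <<'E'
from h import *
p,R=now(); print(p, r.sense()['qpos'].round(2), (rot(YD).inv()*R).as_rotvec())
P,_=tcp(np.array([-60,0,97])-25*np.array([.819,0,-.574]),-.61)
print('err tool',R.inv().apply(P-p))
X=[p+R.apply(TIP),p+R.apply([20,1,14]),D+RD.apply([-60,0,90]),D+RD.apply([-46,0,98])]
for n in ("top","side"): print(n,proj(n,X).round(1).tolist())
a=cv2.cvtColor(r.grab_frame("top"),cv2.COLOR_RGB2BGR)[170:270,210:310]; b=cv2.cvtColor(r.grab_frame("side"),cv2.COLOR_RGB2BGR)[130:230,180:280]
cv2.imwrite("pics/g2.png",cv2.resize(np.hstack([a,b]),(800,400),interpolation=cv2.INTER_CUBIC))
E
```

```text
clock: 6.98
eef_pos: [396.2, -61.3, 233.3]
tcp_rot: [-3.117, 0.444, -0.005]
contact_force: [0.4, 0.3, -1.4]
opening: 0.226
grasp_force: 118.0
clock: 7.4
eef_pos: [403.4, -0.2, 191.7]
tcp_rot: [3.141, 0.62, -0.117]
contact_force: [-1.8, 0.0, -1.8]
opening: 0.233
grasp_force: 118.1
[ 4.03365797e+02 -1.65287852e-01  1.91699345e+02] [-0.04  0.44  1.81  0.04  1.51  1.63] [-0.00108757 -0.61955676 -0.00097749]
err tool [-0.71092887  0.06508382 -5.05960371]
top [[258.4, 232.7], [251.6, 276.5], [260.1, 222.3], [260.9, 215.9]]
side [[244.4, 187.0], [196.6, 159.4], [256.3, 193.7], [263.0, 190.8]]
```

View pics/g2.png

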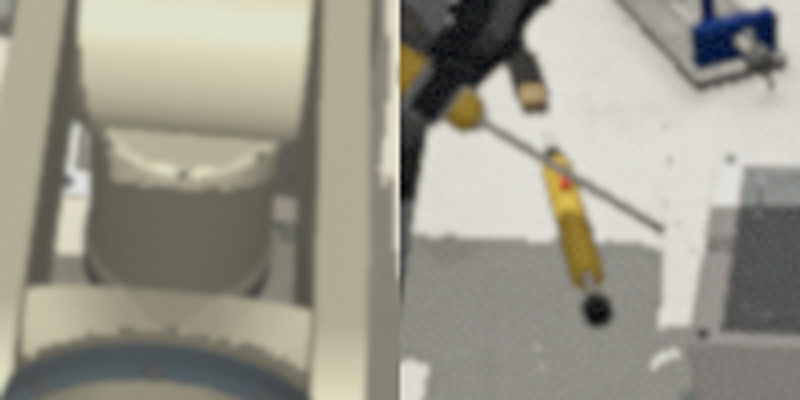

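Only the side view is useful here, since the arm blocks the top camera. The tip is at (662,231), or full-frame (245.1,187.4), within 1 px of my prediction. Next I align with the insertion line and insert.

```bash
sed -i 's/^TIP=.*/TIP=np.array([132.5,.6,12.5])/' h.py
python3 - <<'E'
from h import *
a=np.deg2rad(34); b=np.deg2rad(35); S=np.array([-60,0,97]); u=np.array([np.cos(b),0,-np.sin(b)])
P,R=tcp(S-20*u,-a); f=row(P,R)
P,R=tcp(S+38*u,-a); row(P,R,frm=f)
E
```

```text
1 x [ 0.0003  0.0227 -0.0002] [3.72 0.1  0.52]
2 x [0. 0. 0.] [29.   -0.    0.51]
```

Converted, 3.7 mm is 0.0093, 0.5 mm is 0.0013, 0.0227 rad is 0.0036.

```bash
echo '[[[0,0.0036,0,0.0093,0.0003,0.0013,0],[0,0,0,0,0,0,0]]]' | python3 steer.py
echo '[[[0,0,0,0.025,0,0.0003,0],[0,0,0,0.025,0,0.0005,0],[0,0,0,0.0125,0,0.0003,0]]]' | python3 steer.py
python3 - <<'E'
from h import *
p,R=now(); print('tip in doser',RD.inv().apply(p+R.apply(TIP)-D),(rot(YD).inv()*R).as_rotvec())
E
echo '[[[0,0,0,0.0125,0,0.0003,0],[0,0,0,0.0125,0,0.0003,0]]]' | python3 steer.py
```

```text
clock: 7.67
eef_pos: [409.3, -1.4, 194.8]
tcp_rot: [-3.141, 0.585, -0.119]
contact_force: [0.3, -0.2, -0.4]
opening: 0.234
grasp_force: 118.1
clock: 7.92
eef_pos: [430.7, -3.8, 179.7]
tcp_rot: [-3.141, 0.587, -0.118]
contact_force: [0.2, 0.5, -1.0]
opening: 0.234
grasp_force: 118.1
tip in doser [-5.23290353e+01  2.19901211e-02  9.59668239e+01] [ 2.73061649e-04 -5.86645070e-01  2.78820421e-04]
clock: 8.08
eef_pos: [437.9, -4.6, 173.9]
tcp_rot: [-3.142, 0.589, -0.118]
contact_force: [0.2, -0.7, -2.0]
opening: 0.233
grasp_force: 118.1
```

```bash
echo '[[[0,0,0,0,0,0,0]]]' | python3 steer.py
python3 - <<'E'
from h import *
p,R=now(); print('tip in doser',RD.inv().apply(p+R.apply(TIP)-D),(rot(YD).inv()*R).as_rotvec(),r.sense()['contact_force'])
b=np.deg2rad(35); u=np.array([np.cos(b),0,-np.sin(b)])
P,R=tcp(np.array([-60,0,96.5])+14*u,-np.deg2rad(34)); f=row(P,R,1)
P,R=tcp(np.array([-60,0,96.5])+38*u,-np.deg2rad(34)); f=row(P,R,3,frm=f)
a=cv2.cvtColor(r.grab_frame("side"),cv2.COLOR_RGB2BGR)[150:220,220:320]
cv2.imwrite("pics/g3.png",cv2.resize(a,(800,560),interpolation=cv2.INTER_CUBIC))
E
```

```text
clock: 8.17
eef_pos: [437.9, -4.6, 173.6]
tcp_rot: [-3.142, 0.589, -0.118]
contact_force: [0.4, -0.0, -0.8]
opening: 0.235
grasp_force: 118.1
tip in doser [-45.23530321   0.12296107  89.61299128] [ 8.64725602e-05 -5.88813210e-01  8.85131521e-05] [ 0.41970913 -0.01142723 -0.76430001]
1 x [-0.0001 -0.0046 -0.0001] [-2.05  0.13  2.17]
3 x [0. 0. 0.] [ 8.   -0.    0.14]
```

View pics/g3.png

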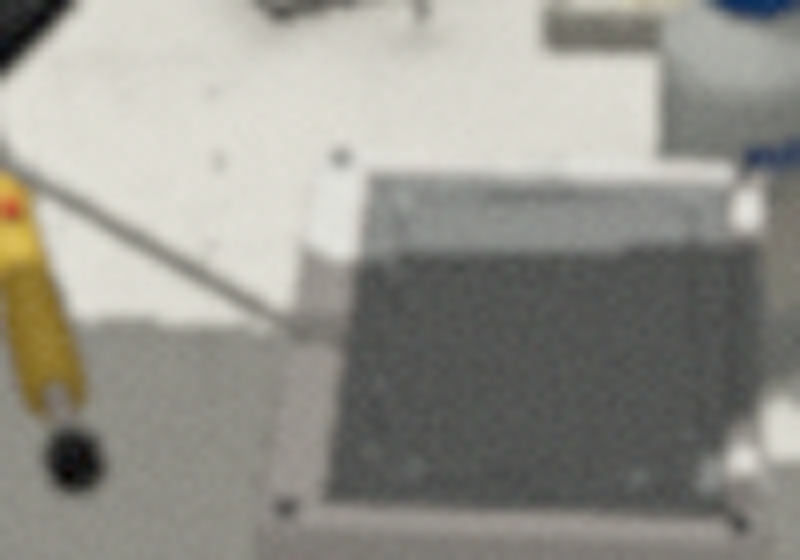

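The shaft enters the notch at about (305,330) in the crop and lines up with it, with no contact force. I'll lower it slightly and push in.

Converted, 6 mm is 0.015, 2 mm is 0.005.

```bash
echo '[[[0,0,0,0,0,0.005,0],[0,0,0,0.015,0,0.0003,0],[0,0,0,0.015,0,0.0003,0]]]' | python3 steer.py
echo '[[[0,0,0,0.015,0,0.0003,0],[0,0,0,0.015,0,0.0003,0],[0,0,0,0,0,0,0]]]' | python3 steer.py
python3 - <<'E'
from h import *
p,R=now(); t=RD.inv().apply(p+R.apply(TIP)-D); print('tip in doser',t,(rot(YD).inv()*R).as_rotvec(),r.sense()['contact_force'])
x=RD.inv().apply(R.apply([1,0,0])); print('axis height over sill',t[2]-(t[0]+60)*x[2]/x[0]-90)
E
```

```text
clock: 8.47
eef_pos: [446.2, -5.5, 165.8]
tcp_rot: [-3.141, 0.588, -0.118]
contact_force: [0.5, 0.0, 0.9]
opening: 0.236
grasp_force: 118.2
clock: 8.72
eef_pos: [457.0, -6.8, 158.2]
tcp_rot: [-3.141, 0.588, -0.118]
contact_force: [1.4, -0.2, -0.7]
opening: 0.232
grasp_force: 118.2
tip in doser [-25.97435623   0.16398688  74.31599727] [ 9.04313590e-05 -5.87678331e-01  1.27181876e-05] [ 1.41075383 -0.20347184 -0.66863665]
axis height over sill 6.983825820856396
```

Converted, 1.5 mm is 0.0038.

```bash
echo '[[[0,0,0,0,0,0.0038,0],[0,0,0,0,0,0,0]]]' | python3 steer.py
echo '[[[0,0,0,0,0,0.0025,0],[0,0,0,0,0,0,0]]]' | python3 steer.py
python3 - <<'E'
from h import *
p,R=now(); print('tip in doser',RD.inv().apply(p+R.apply(TIP)-D),(rot(YD).inv()*R).as_rotvec())
# fulcrum: axis point above sill, pivot
piv=D+RD.apply([-60,0,93]); 
for ang in (.0,.26,.35):
    Rn=rot(YD,ang); q=R.inv().apply(piv-p); P=piv-Rn.apply(q); row(P,Rn)
E
```

```text
clock: 8.88
eef_pos: [456.0, -6.7, 157.6]
tcp_rot: [-3.141, 0.586, -0.118]
contact_force: [4.9, -1.2, 2.2]
opening: 0.232
grasp_force: 118.7
clock: 9.05
eef_pos: [455.6, -6.6, 157.2]
tcp_rot: [-3.141, 0.585, -0.118]
contact_force: [5.7, -0.5, 3.9]
opening: 0.231
grasp_force: 118.9
tip in doser [-27.19136428   0.18982233  73.54564695] [ 1.77174540e-04 -5.85320867e-01 -5.33463649e-05]
6 x [-0.      0.0976  0.    ] [-0.95 -0.    9.26]
8 x [-0.      0.1057  0.    ] [-0.99 -0.   10.04]
9 x [-0.      0.1039  0.    ] [-0.99 -0.    9.87]
```

The shaft is resting on the sill. Now I lever about it.

Converted, 9.4 mm is 0.0235, -1 mm is -0.0025, 0.1 rad is 0.0159.

```bash
echo '[[[0,0.0159,0,-0.0025,0,0.0235,0],[0,0.0159,0,-0.0025,0,0.0235,0],[0,0.0159,0,-0.0025,0,0.0235,0]]]' | python3 steer.py
echo '[[[0,0.0159,0,-0.0025,0,0.0235,0],[0,0.0159,0,-0.0025,0,0.0235,0],[0,0.0159,0,-0.0025,0,0.0235,0]]]' | python3 steer.py
echo '[[[0,0.0127,0,-0.0025,0,0.0188,0],[0,0,0,0,0,0,0]]]' | python3 steer.py
python3 - <<'E'
from h import *
p,R=now(); print('tip in doser',RD.inv().apply(p+R.apply(TIP)-D),(rot(YD).inv()*R).as_rotvec(),r.sense()['qpos'].round(2))
E
```

```text
clock: 9.3
eef_pos: [439.2, -4.7, 133.5]
tcp_rot: [-3.141, 0.283, -0.118]
contact_force: [1.4, -0.7, -0.2]
opening: 0.232
grasp_force: 118.3
clock: 9.55
eef_pos: [429.8, -3.6, 106.7]
tcp_rot: [-3.141, -0.016, -0.118]
contact_force: [5.3, -0.9, -3.5]
opening: 0.234
grasp_force: 117.8
clock: 9.72
eef_pos: [424.7, -3.4, 97.5]
tcp_rot: [3.141, -0.089, -0.118]
contact_force: [-4.4, -0.7, 1.4]
opening: 0.234
grasp_force: 118.7
tip in doser [-28.67521736  -0.16822138  96.90779518] [-0.00042944  0.08927125 -0.00033191] [-0.    0.25  2.23 -0.02  0.57  1.7 ]
```

Units first: shifts go in shares of 400 mm and turns go in shares of 2 pi rad. So 5.7 mm is 0.0143, -0.5 mm is -0.0013, 0.06 rad is 0.0095.

```bash
echo '[[[0,0.0095,0,-0.0013,0,0.0143,0],[0,0.0095,0,-0.0013,0,0.0143,0],[0,0,0,0,0,0,0]]]' | python3 steer.py
echo '[[[0,0.008,0,-0.0013,0,0.0118,0],[0,0.008,0,-0.0013,0,0.0118,0],[0,0,0,0,0,0,0]]]' | python3 steer.py
python3 - <<'E'
from h import *
p,R=now(); print('tip in doser',RD.inv().apply(p+R.apply(TIP)-D),(rot(YD).inv()*R).as_rotvec(),r.sense()['qpos'].round(2))
a=cv2.cvtColor(r.grab_frame("side"),cv2.COLOR_RGB2BGR)[130:230,180:330]
cv2.imwrite("pics/g4.png",cv2.resize(a,(800,533),interpolation=cv2.INTER_CUBIC))
E
```

```text
clock: 9.97
eef_pos: [426.9, -3.6, 86.2]
tcp_rot: [3.141, -0.207, -0.118]
contact_force: [-3.0, -0.2, 0.3]
opening: 0.236
grasp_force: 118.6
clock: 10.22
eef_pos: [429.6, -4.1, 77.1]
tcp_rot: [3.14, -0.307, -0.118]
contact_force: [-2.2, 0.4, -1.4]
opening: 0.232
grasp_force: 118.5
tip in doser [-26.72417327  -0.34991286 105.24422488] [-1.55939293e-03  3.07165762e-01  1.13023784e-05] [ 0.02  0.26  2.38 -0.21  0.21  1.91]
```

View pics/g4.png

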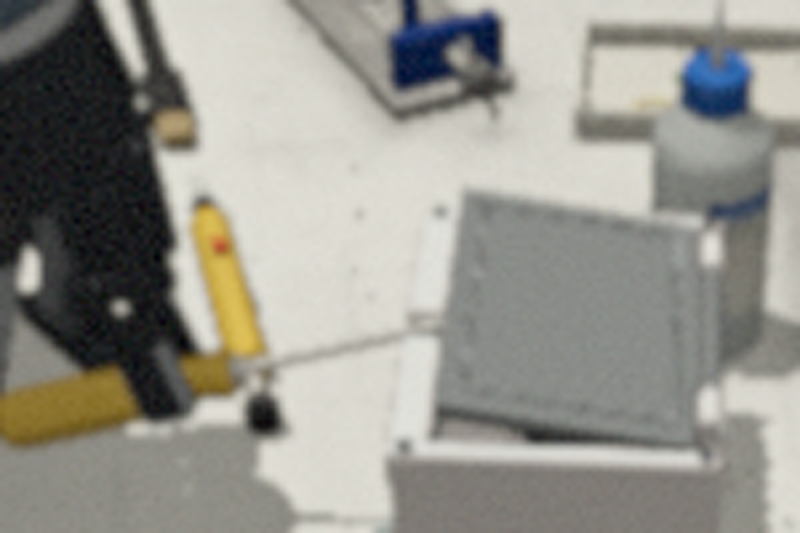

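The cover is off its catches: the picture shows a gap under its front edge at (480,430), and the shaft goes under it at (430,322). Now I plan the swing with the blade tip following an arc about the hinge.

Run:
```python
from h import *
f=None
p,R=now();t=RD.inv().apply(p+R.apply(TIP)-D)
for ph,rho,pi,n in ((.35,82,.15,3),(.7,84,0,3),(1.1,86,0,3),(1.4,86,0,3),(1.72,86,0,3)):
    P,R=tcp([55-rho*np.cos(ph),-.3,98+rho*np.sin(ph)],pi); f=row(P,R,n,frm=f)
```

```text
3 x [ 0.0005 -0.0521  0.0002] [  3.83   0.02 -13.17]
3 x [-0.   -0.05 -0.  ] [  5.9    0.   -14.81]
3 x [0. 0. 0.] [ 8.41  0.   -7.51]
3 x [0. 0. 0.] [ 8.13 -0.   -2.7 ]
3 x [0. 0. 0.] [ 9.13  0.   -0.1 ]
```

Converted, -13.2 mm is -0.033, 3.8 mm is 0.0095, -0.052 rad is -0.0083.

```bash
echo '[[[0,-0.0083,0,0.0095,0,-0.033,0],[0,-0.0083,0,0.0095,0,-0.033,0],[0,-0.0083,0,0.0095,0,-0.033,0]]]' | python3 steer.py
echo '[[[0,-0.008,0,0.0148,0,-0.037,0],[0,-0.008,0,0.0148,0,-0.037,0],[0,-0.008,0,0.0148,0,-0.037,0],[0,0,0,0,0,0,0]]]' | python3 steer.py
python3 - <<'E'
from h import *
p,R=now(); print('tip in doser',RD.inv().apply(p+R.apply(TIP)-D),(rot(YD).inv()*R).as_rotvec(),r.sense()['qpos'].round(2))
f=None
for ph,rho,pi,n in ((1.1,86,0,3),(1.4,86,0,3),(1.74,86,0,3)):
    P,R=tcp([55-rho*np.cos(ph),-.3,98+rho*np.sin(ph)],pi); f=row(P,R,n,frm=f)
E
```

```text
clock: 10.52
eef_pos: [431.4, -3.1, 120.4]
tcp_rot: [-3.139, -0.147, -0.117]
contact_force: [1.2, -1.4, -3.2]
opening: 0.234
grasp_force: 118.1
clock: 10.85
eef_pos: [449.2, -4.9, 169.1]
tcp_rot: [-3.139, -0.007, -0.117]
contact_force: [2.0, -0.5, -0.7]
opening: 0.238
grasp_force: 118.3
tip in doser [ -4.63276707   1.26393025 157.49650045] [ 0.00307721  0.00670495 -0.00082566] [-0.02  0.19  2.08  0.    0.87  1.67]
3 x [-0.001  -0.0022  0.0003] [ 6.93  0.46 -5.98]
3 x [0. 0. 0.] [ 8.13 -0.   -2.7 ]
3 x [0. 0. 0.] [ 9.7   0.   -0.01]
```

Converted, 6.9 mm is 0.0173, -6 mm is -0.015.

```bash
echo '[[[0,0,0,0.0173,0.001,-0.015,0],[0,0,0,0.0173,0.001,-0.015,0],[0,0,0,0.0173,0.001,-0.015,0]]]' | python3 steer.py
echo '[[[0,0,0,0.0203,0,-0.0068,0],[0,0,0,0.0203,0,-0.0068,0],[0,0,0,0.0203,0,-0.0068,0]]]' | python3 steer.py
echo '[[[0,0,0,0.0243,0,0,0],[0,0,0,0.0243,0,0,0],[0,0,0,0.0243,0,0,0],[0,0,0,0,0,0,0]]]' | python3 steer.py
python3 - <<'E'
from h import *
p,R=now(); print('tip in doser',RD.inv().apply(p+R.apply(TIP)-D),(rot(YD).inv()*R).as_rotvec(),r.sense()['qpos'].round(2))
a=cv2.cvtColor(r.grab_frame("side"),cv2.COLOR_RGB2BGR)[80:230,200:400]
cv2.imwrite("pics/g5.png",cv2.resize(a,(800,600),interpolation=cv2.INTER_CUBIC))
E
```

```text
clock: 11.1
eef_pos: [464.7, -8.9, 183.1]
tcp_rot: [-3.141, -0.003, -0.118]
contact_force: [-2.0, 0.8, -1.6]
opening: 0.234
grasp_force: 118.6
clock: 11.35
eef_pos: [489.9, -11.9, 191.7]
tcp_rot: [-3.141, -0.005, -0.118]
contact_force: [-0.7, -0.5, -1.3]
opening: 0.232
grasp_force: 118.6
clock: 11.68
eef_pos: [520.6, -15.5, 191.7]
tcp_rot: [-3.141, -0.007, -0.118]
contact_force: [-0.7, 0.7, -1.3]
opening: 0.237
grasp_force: 118.7
tip in doser [ 67.48181874  -0.99932762 180.20091768] [1.81486776e-04 7.22308202e-03 6.93235818e-05] [-0.03  0.26  1.92 -0.    0.96  1.66]
```

View pics/g5.png

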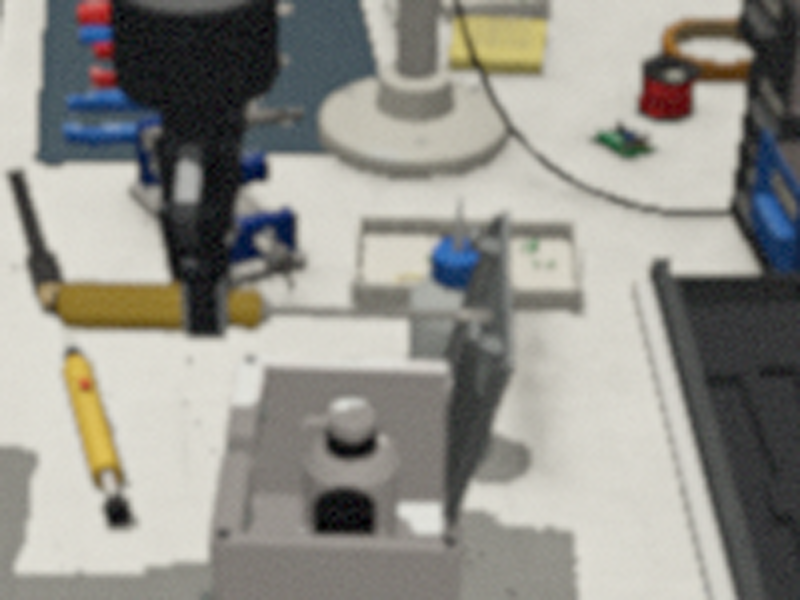

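The cover now stands a little past upright, and the pump (white cap at (350,415) in the crop) is in the left (+y) place, with the black-capped reserve nearer. I'll push gently to the stop.

Converted, 4 mm is 0.01, 3 mm is 0.0075.

```bash
echo '[[[0,0,0,0.01,0,0.0005,0],[0,0,0,0.0075,0,0.0005,0],[0,0,0,0,0,0,0]]]' | python3 steer.py
echo '[[[0,0,0,0.0075,0,0.0005,0],[0,0,0,0.005,0,0.0005,0],[0,0,0,0,0,0,0]]]' | python3 steer.py
```

```text
clock: 11.98
eef_pos: [524.0, -16.0, 190.8]
tcp_rot: [3.142, -0.002, -0.118]
contact_force: [-4.6, 1.3, 0.0]
opening: 0.232
grasp_force: 118.9
clock: 12.23
eef_pos: [524.8, -16.2, 189.4]
tcp_rot: [3.141, 0.006, -0.118]
contact_force: [-19.7, 3.1, 6.5]
opening: 0.235
grasp_force: 119.7
```

Converted, -35 mm is -0.0875, -30 mm is -0.075.

```bash
echo '[[[0,0,0,-0.05,0,0,0],[0,0,0,-0.0875,0,0,0],[0,0,0,-0.0875,0,0,0],[0,0,0,-0.075,0,0,0],[0,0,0,0,0,0,0]]]' | python3 steer.py
python3 - <<'E'
from h import *
f=row([415,-218,180],rot(.253)); row([415,-218,29],rot(.253),frm=f)
E
```

```text
clock: 12.65
eef_pos: [404.8, -2.2, 189.4]
tcp_rot: [3.141, -0.0, -0.118]
contact_force: [0.0, 0.1, -1.0]
opening: 0.234
grasp_force: 118.7
7 x [ 0.0001 -0.     -0.053 ] [ 0.19 31.04  1.35]
5 x [0. 0. 0.] [ 0.  -0.  30.2]
```

Converted, 31 mm is 0.0775, 1.3 mm is 0.0033, -0.053 rad is -0.0084.

```bash
echo '[[[0,0,-0.0084,0.0005,0.0775,0.0033,0],[0,0,-0.0084,0.0005,0.0775,0.0033,0],[0,0,-0.0084,0.0005,0.0775,0.0033,0],[0,0,-0.0084,0.0005,0.0775,0.0033,0],[0,0,-0.0084,0.0005,0.0775,0.0033,0]]]' | python3 steer.py
echo '[[[0,0,-0.0084,0.0005,0.0775,0.0033,0],[0,0,-0.0084,0.0005,0.0775,0.0033,0],[0,0,0,0,0,0.075,0],[0,0,0,0,0,0.075,0],[0,0,0,0,0,0.075,0]]]' | python3 steer.py
echo '[[[0,0,0,0,0,0.075,0],[0,0,0,0,0,0.05,0],[0,0,0,0,0,0,0]]]' | python3 steer.py
python3 - <<'E'
from h import *
print(now()[0],r.sense()['contact_force'])
E
```

```text
clock: 13.07
eef_pos: [410.1, -158.7, 184.2]
tcp_rot: [3.14, -0.006, 0.15]
contact_force: [0.8, 0.5, -1.7]
opening: 0.23
grasp_force: 118.7
clock: 13.48
eef_pos: [422.5, -219.4, 90.9]
tcp_rot: [3.138, -0.007, 0.252]
contact_force: [0.3, -0.2, -1.0]
opening: 0.233
grasp_force: 118.8
clock: 13.73
eef_pos: [420.2, -217.3, 38.2]
tcp_rot: [-3.14, -0.001, 0.253]
contact_force: [-1.2, 0.3, -0.8]
opening: 0.233
grasp_force: 118.8
[ 420.16459495 -217.30466594   38.21621378] [-1.2176064   0.26082656 -0.75385045]
```

Lower 11 mm to contact, open, lift.

Converted, 6 mm is 0.015, 4 mm is 0.01.

```bash
echo '[[[0,0,0,0,0,0.015,0],[0,0,0,0,0,0.01,0],[0,0,0,0,0,0,0]]]' | python3 steer.py
echo '[[[0,0,0,0,0,0.0038,0],[0,0,0,0,0,0,0]]]' | python3 steer.py 30
echo '[[[0,0,0,0,0,0,0.3],[0,0,0,0,0,0,0.3],[0,0,0,0,0,0,0.4],[0,0,0,0,0,0,0.6],[0,0,0,0,0,0,0.8]]]' | python3 steer.py
echo '[[[0,0,0,0,0,0,1],[0,0,0,0,0,0,1],[0,0,0,0,0,0,1],[0,0,0,0,0,-0.025,1],[0,0,0,0,0,-0.075,1]]]' | python3 steer.py
echo '[[[0,0,0,0,0,-0.1,1],[0,0,0,0,0,-0.1,1],[0,0,0,0,0,-0.1,0],[0,0,0,0,0,-0.1,0],[0,0,0,0,0,-0.025,0]]]' | python3 steer.py
python3 - <<'E'
from h import *
# pump top in doser frame (2,38,91): shut fingertips 22 ahead of TCP
pt=D+RD.apply([2,38,91]); print(pt, r.sense()['qpos'].round(2))
f=row(pt+[0,0,140],now()[1]); row(pt+[0,0,22+12],now()[1],frm=f)
print(proj("side",[pt,pt-[0,0,6],D+RD.apply([2,-38,90])]))
E
```

```text
clock: 13.98
eef_pos: [422.8, -218.5, 32.0]
tcp_rot: [3.139, -0.006, 0.253]
contact_force: [0.2, 0.2, -0.8]
opening: 0.232
grasp_force: 118.8
clock: 14.15
eef_pos: [422.7, -218.5, 30.7]
tcp_rot: [3.139, -0.006, 0.253]
contact_force: [-0.6, -0.6, -0.4]
opening: 0.23
grasp_force: 118.8
clock: 14.57
eef_pos: [422.2, -218.3, 30.1]
tcp_rot: [3.139, -0.005, 0.253]
contact_force: [0.1, -0.2, 0.4]
opening: 0.673
grasp_force: 0.0
clock: 14.98
eef_pos: [419.8, -217.1, 68.1]
tcp_rot: [-3.139, -0.001, 0.253]
contact_force: [-0.5, -0.0, 0.6]
opening: 0.999
grasp_force: 0.0
clock: 15.4
eef_pos: [423.1, -219.2, 246.7]
tcp_rot: [3.134, -0.012, 0.253]
contact_force: [1.9, -0.1, 0.5]
opening: 0.603
grasp_force: 0.0
[591.75969352  14.70029813  91.        ] [-0.48  0.12  1.96  0.    1.05  0.83]
9 x [0. 0. 0.] [ 24.63 -20.49   1.87]
3 x [0. 0. 0.] [-0.42 -0.28 35.33]
[[287.42727725 183.61101653]
 [287.40463068 185.94085209]
 [285.58234287 206.16817683]]
```

Run:
```python
from h import *
pt=D+RD.apply([2,38,91]); q=pt+[0,0,150]
row(q,rot(YD),9)
```

```text
9 x [ 0.0006 -0.0015  0.0412] [ 21.07 -24.38   0.68]
```

Converted, -24.4 mm is -0.061, 21 mm is 0.0525, 0.041 rad is 0.0065.

```bash
echo '[[[0,0,0.0065,0.0525,-0.061,0.0018,0],[0,0,0.0065,0.0525,-0.061,0.0018,0],[0,0,0.0065,0.0525,-0.061,0.0018,0],[0,0,0.0065,0.0525,-0.061,0.0018,0],[0,0,0.0065,0.0525,-0.061,0.0018,0]]]' | python3 steer.py
echo '[[[0,0,0.0065,0.0525,-0.061,0.0018,0],[0,0,0.0065,0.0525,-0.061,0.0018,0],[0,0,0.0065,0.0525,-0.061,0.0018,0],[0,0,0.0065,0.0525,-0.061,0.0018,0],[0,0,0,0,0,0,0]]]' | python3 steer.py
python3 - <<'E'
from h import *
pt=D+RD.apply([2,38,91])
f=row(pt+[0,0,22+12],rot(YD),4)
a=cv2.cvtColor(r.grab_frame("top"),cv2.COLOR_RGB2BGR)[130:310,180:400]; b=cv2.cvtColor(r.grab_frame("side"),cv2.COLOR_RGB2BGR)[120:300,160:380]
cv2.imwrite("pics/g6.png",cv2.resize(np.hstack([a,b]),(800,327),interpolation=cv2.INTER_CUBIC))
E
```

```text
clock: 15.82
eef_pos: [503.7, -78.8, 237.3]
tcp_rot: [3.141, -0.006, 0.046]
contact_force: [0.5, -0.9, -0.0]
opening: 0.002
grasp_force: 0.0
clock: 16.23
eef_pos: [592.0, 19.8, 234.7]
tcp_rot: [-3.14, -0.008, -0.116]
contact_force: [0.1, 0.5, 0.3]
opening: 0.001
grasp_force: 0.0
4 x [-0.0005 -0.002   0.0005] [-0.06  1.29 27.43]
```

View pics/g6.png

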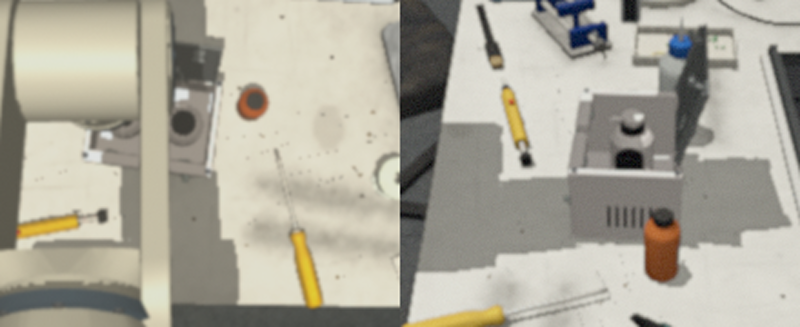

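The screwdriver lies flat and clear of the doser ((276,150)–(315,300) in the left panel), and the cover stands open past upright. Next I descend onto the pump cap.

Converted, 27.4 mm is 0.0685, 24 mm is 0.06.

```bash
echo '[[[0,0,0,0,0.0033,0.0685,0],[0,0,0,0,0.0033,0.0685,0],[0,0,0,0,0.0033,0.0685,0],[0,0,0,0,0.003,0.06,0],[0,0,0,0,0,0,0]]]' | python3 steer.py
echo '[[[0,0,0,0,0,0.01,0],[0,0,0,0,0,0.01,0],[0,0,0,0,0,0.0075,0],[0,0,0,0,0,0,0]]]' | python3 steer.py
echo '[[[0,0,0,0,0,0.005,0],[0,0,0,0,0,0.005,0],[0,0,0,0,0,0,0]]]' | python3 steer.py
```

```text
clock: 16.75
eef_pos: [584.7, 9.8, 124.1]
tcp_rot: [3.14, 0.002, -0.117]
contact_force: [-1.2, -0.6, -1.2]
opening: 0.004
grasp_force: 0.0
clock: 17.08
eef_pos: [589.2, 10.8, 118.0]
tcp_rot: [-3.141, -0.007, -0.116]
contact_force: [-0.1, -0.1, 0.5]
opening: -0.002
grasp_force: 0.0
clock: 17.33
eef_pos: [589.2, 11.0, 113.5]
tcp_rot: [-3.141, -0.006, -0.116]
contact_force: [0.8, -0.2, 2.1]
opening: -0.001
grasp_force: 0.8
```

Converted, 2 mm is 0.005.

```bash
echo '[[[0,0,0,0,0,0.005,0],[0,0,0,0,0,0.005,0],[0,0,0,0,0,0,0]]]' | python3 steer.py
echo '[[[0,0,0,0,0,0.0038,0],[0,0,0,0,0,0.0025,0],[0,0,0,0,0,0,0]]]' | python3 steer.py
echo '[[[0,0,0,0,0,0.0025,0],[0,0,0,0,0,0.0025,0],[0,0,0,0,0,0,0]]]' | python3 steer.py
```

```text
clock: 17.58
eef_pos: [589.2, 11.0, 109.2]
tcp_rot: [-3.141, -0.006, -0.116]
contact_force: [-0.2, -0.9, 3.5]
opening: 0.002
grasp_force: 1.9
clock: 17.83
eef_pos: [589.2, 11.0, 107.5]
tcp_rot: [-3.141, -0.006, -0.116]
contact_force: [-2.4, -0.1, 10.2]
opening: 0.001
grasp_force: 5.0
clock: 18.08
eef_pos: [589.4, 11.0, 107.1]
tcp_rot: [-3.141, -0.006, -0.116]
contact_force: [-7.3, 0.0, 28.7]
opening: -0.0
grasp_force: 14.1
```

Fully down: the force rose to 28.7 N and the tool stopped moving. I lift away and check.

Converted, -35 mm is -0.0875, -25 mm is -0.0625.

```bash
echo '[[[0,0,0,0,0,-0.01,0],[0,0,0,0,0,-0.025,0],[0,0,0,0,0,-0.0625,0],[0,0,0,0,0,-0.0875,0],[0,0,0,0,0,-0.0875,0]]]' | python3 steer.py
echo '[[[0,0,0,-0.05,0,-0.075,0],[0,0,0,-0.1,0,0,0],[0,0,0,-0.1,0,0,0],[0,0,0,-0.1,0,0,0],[0,0,0,-0.1,0,0,0]]]' | python3 steer.py
echo '[[[0,0,0,0,0,0,0],[0,0,0,0,0,0,0],[0,0,0,0,0,0,0]]]' | python3 steer.py
python3 - <<'E'
from h import *
a=cv2.cvtColor(r.grab_frame("top"),cv2.COLOR_RGB2BGR)[130:310,180:400]; b=cv2.cvtColor(r.grab_frame("side"),cv2.COLOR_RGB2BGR)[120:300,160:380]
cv2.imwrite("pics/g7.png",cv2.resize(np.hstack([a,b]),(800,327),interpolation=cv2.INTER_CUBIC))
E
```

```text
clock: 18.5
eef_pos: [587.1, 11.0, 214.0]
tcp_rot: [3.141, -0.002, -0.116]
contact_force: [0.2, -0.3, 0.5]
opening: -0.003
grasp_force: 0.0
clock: 18.92
eef_pos: [407.1, 31.9, 242.5]
tcp_rot: [3.142, -0.005, -0.116]
contact_force: [-0.5, 0.3, 0.4]
opening: -0.002
grasp_force: 0.0
clock: 19.17
eef_pos: [410.1, 31.9, 243.3]
tcp_rot: [-3.141, -0.007, -0.116]
contact_force: [0.2, -0.0, -0.5]
opening: -0.002
grasp_force: 0.0
```

View pics/g7.png

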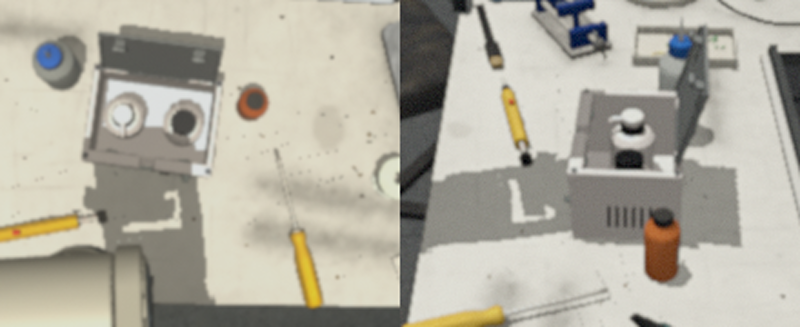

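The cover is back at its stop and the cap is up ((125,112) in the left panel). The bottles haven't moved, and the screwdriver lies flat at (276,150)–(315,300).

```bash
python3 -c "
from rig import r
print(r.sign_off())"
```

```text
the job is handed in; nothing more can be done
None
```

I handed the job in at about 19 s: the cover was levered off with the blade and swung to its stop, the screwdriver laid flat and clear of the doser, and the pump pressed down and released. The last pictures show both bottles where they stood; the hand-in gave no verdict.

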